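# Close the salt crock with its press-on lid

## Robot

A 6-joint arm with a two-finger parallel gripper is mounted at the origin on the work surface. World frame = base frame: x ahead of the robot, y to its left, z up, the work surface at z = 0. Lengths are in m, angles in rad, forces in N, time in s.
With the tool pointing down it reaches from about 0.35 to 0.975 m from the base axis. Payload 4.9 kg.
Tool frame: the origin (TCP) lies at the very end of the fingers, on their centre line; the grasp point (between the pads) lies 19 mm behind it; z points along the fingers, y is the line along which they close (so a half turn about z gives the same grasp; the last joint's range is limited). The gripper opens to 85 mm and grips with 20 to 120 N. Pads are 22 mm wide; open, the fingers measure 114 mm over their backs; the gripper's body (76 mm by 85 mm) begins 54 mm behind the grasp point. The pads swing forward as they close: fully open they stand 13 mm farther back than shut.
Start: joints at [1.165, 0.053, 1.613, -0, 1.476, -0.119], TCP at [0.177, 0.599, 0.231] pointing down, gripper open.
Joint ranges: [-3.01, 3.01], [-1.01, 2.22], [0.06, 2.58], [-1.02, 4.17], [0.09, 2.62], [-3.14, 3.14]. Speed limits (rad/s): [2.57, 2.57, 3.14, 3.14, 3.14, 3.14].

## Interface

Orientations are given as a rotation vector (axis times angle).
In Python, from station import * gives the robot as it stands.
- The arm moves only by the shell command python3 -m crank 'ROWS' [OPENING] [FORCE]. ROWS is JSON, a list of rows, each an object with "offset": the shift along the tool's x, y, z in m, a list of three; "twist": the turn, a rotation vector about the tool's x, y, z in degrees, a list of three. In form: [{"offset": [x, y, z], "twist": [rx, ry, rz]}, ...]. A call has 1 to 20 rows; each row is the pose to reach, as a shift and turn from the pose commanded when the call began, along the tool's axes at that moment; what a row does not reach only later rows make up. A row lasts 1/8 s, in which the tool goes at most 62.5 mm and 10.7 degrees, less where a joint would pass 70% of its speed; a pose out of reach is approached as far as the arm can. A call with a gripper value outside its range is refused whole. OPENING is the opening, from 0 (shut) to 1 (fully open), set as the call begins (- or left out, the last holds). The fingers move at their own pace and stop on an object; FORCE is the grip in N (left out, the last holds). Time passes only in rows, so rows that repeat a pose let the fingers close. It gives the time, the measured TCP pose, the force, the opening and the grip force at its end, in the units of the state.
- get_obs(): the state, without advancing time (a new reading comes with each control period).
- get_image(name): name is "side" or "top" or "wrist"; returns the picture (400x640x3 uint8, red, green, blue); there is no depth.
- get_calibration(name): a dict with "intrinsics" (3x3 intrinsics, pixels), "k1" (the pictures are not rectified: a ray, as slopes to the right and down, at radius r is drawn at 1 + k1 r^2 times it, then the intrinsics apply), "world_from_camera" (4x4, takes a point from camera to world coordinates); the wrist camera has in their place "tool_from_camera" (4x4, takes a point from camera to tool coordinates, whose origin is the TCP and whose axes are the flange's). Camera axes: x right, y up, looking along -z (the intrinsics and any distortion apply to the point x, -y, -z); pixel columns grow to the right and rows downward; lengths in m; the calibration is good to about 2 mm. A picture is of the moment at which its call begins: read the wrist's pose just before it. get_calibration takes no time and is no camera call.
- finish_job(): hands the job in; it is judged then, once.
Trained networks look in the newest picture that a camera, given by its name, has taken for a name from the list of things; names that differ only in an ending like _2 or _b are one class to them, and where a whole thing is asked for, a point or a joint stands for the part that bears it (a point fixed in the world has none). Each returns a list of dicts, best first, with "confidence" (0 to 1); they miss things now and then, are a little off and sometimes report something else, mostly with a low value. They report only what shows in the picture. A call takes as long as a camera call. They do not tell look-alikes from the thing itself.
- cut_out(query, camera): "region" (400x640 bool, what is visible of it) and "rect" ([centre column, centre row, width, height] in pixels, round what is visible of it).
The state is a dict: "t": time; "q": joint angles; "dq": joint speeds; "effort": joint torques, N m; "tool_pos": TCP position; "tool_rot": TCP orientation; "contact_force": force on the tool from outside, world axes, zero at the start; "wrist_torque": the same for the moment, N m; "opening": finger opening in m; "grip_force": force on a finger pad.
Only numpy, scipy, OpenCV 4.12 (cv2) and the standard library are available. Lean on these libraries where they do the work, as an engineer would, in place of code of your own. Each camera call takes 0.05 s, during which the arm holds its last target. There are 200 camera calls.

## Task

Take the wooden lid by its bar handle off its sloping rest, set it on the open white crock, and press it firmly down past the grip of the mouth until it is fully home, level, with its flange flush on the rim all round; then let go. Don't drop the lid, and leave the salt box, blue jar, terracotta dish and funnel where they are.

Things in the scene. Friction and masses are not known exactly. Their poses are not given: they have to be found in the camera images.
- lid_handle (a point): Loose plain brown wood lid, 100-200 g. Point: middle of its flat-sided bar handle, which is 14 mm thick (lid x), 56 long (lid y), 30 tall, so 15 mm below the handle's top and 15 mm above the flange's top face. z points out of the lid's top. At the start z leans 30 degrees from vertical, towards the robot (give or take the rest's yaw), x points up the slope, and the bar is level.
- lid_flange (a point): Same lid: centre of its flange's underside, 23 mm below the handle's middle along z. Flange round, 104 mm across, 8 mm thick. Below it a round plug 24 mm deep: 73 mm across at the foot, widening to an 83 mm bead 9 to 11 mm under the flange, then a 77 mm groove up to the flange. Any yaw fits the crock.
- rest_foot (a point): The lid rest, fixed: pale wood board 128 x 110 mm sloping up 30 degrees along its +x (away from the robot), 80 mm tall. Two steel pegs (10 mm thick, 36 tall, square to the board) at the lower edge stop the lid's flange; the lid's plug foot lies on the board. The lid lifts off freely, square to the board. Point: centre of the underside, on the counter; the middle of the slope is 50 mm above it.
- crock_rim (a point): The open crock: white stoneware, round, 112 mm across, 100 mm tall, mouth 88 mm across, fixed (too heavy to shift). Point: centre of the mouth at rim height, z up. Fully home, the lid's flange underside lies on the rim: flange point at this point, handle's middle 23 mm above it.
- crock_nubs (a point): Centre of a ring of six grey sprung silicone nubs just inside the crock's mouth, 5 mm below the rim, standing in to 78 mm across. A lid merely laid in the mouth stops on them about 10 mm too high; about 6 to 12 N straight down pushes the plug's bead past them, then they close in the groove and hold the lid.
- jar_middle (a point): Bystander: loose cobalt blue glass jar with a steel twist cap, 72 mm across, 118 mm tall. The point is half-way up, on its axis.
- dish_middle (a point): Bystander: loose shallow terracotta dish, 110 mm across, 28 mm tall. The point is half-way up, on its axis.
- funnel_middle (a point): Bystander: loose small black plastic funnel standing mouth down, 80 mm across, 85 mm tall. The point is half-way up, on its axis.
- saltlid_handle (a point): Bystander: pale olive-wood salt box, fixed, 110 x 150 mm and 95 mm tall with its hinged lid, which is shut and is to be left shut. The point is the grip knob on the lid, near its robot-side edge.
Mind the look-alikes: they are no part of the job. Leave any green or pink look-alike of the part that bears lid_handle alone.

How it is judged:
At the end, for the whole second after the job is handed in: The lid is fully home on the crock and at rest: handle middle 20.5 to 25.5 mm above the rim (flange on the rim), within 6 mm of the crock's axis, level within 0.045 rad (z of lid_handle in the frame of crock_rim between 0.0205 and 0.0255 m and horizontal distance between lid_handle and crock_rim below 0.006 m and angle between lid_handle's own z axis and vertical below 0.045 rad and linear speed of lid below 0.01 m/s); the robot touches nothing.
It fails at once if the lid is let fall: moving faster than 0.7 m/s with the robot not touching it (linear speed of lid above 0.7 m/s and contact force between each of the fingers, the arm and lid below 0.05 N).
It fails at once if the jar, dish, funnel or the salt box's lid is shifted by more than 20 mm (distance of any of jar_middle, dish_middle, funnel_middle, saltlid_handle from where it was at the start of the episode above 0.02 m).
It also fails if it takes over 42 s, if anything falls off the work surface, if the arm or the gripper's body presses on something with over 40 N, if the wrist force passes 120 N, or if a joint passes its speed limit or range.

## Working session

There is one attempt and no reset: what is moved stays moved. The work goes in short steps, Python scripts to look and compute and a shell command to move; the robot and the scene stay as the last step left them, time stands still between calls to the robot, and variables do not carry over. Pictures are saved under pics/ and viewed, at most 11 in all, crops included, and the job is handed in when it is done.

```bash
ls; mkdir -p pics
python3 - <<'E'
from station import *
import cv2,numpy as np
o=get_obs();print({k:np.round(v,3).tolist() for k,v in o.items()})
for c in("side","top"):
    im=get_image(c);cv2.imwrite(f"pics/{c}0.png",im[:,:,::-1])
    for q in("lid_handle","crock_rim","rest_foot","lid_flange","crock_nubs"):
        print(c,q,[(np.round(d["rect"]).tolist(),round(d["confidence"],2)) for d in cut_out(q,c)])
    k=get_calibration(c);print({a:np.round(b,3).tolist() for a,b in k.items()})
print(get_calibration("wrist"))
E
```

```text
pics
{'t': 0.0, 'q': [1.165, 0.053, 1.614, 0.0, 1.476, -0.119], 'dq': [-0.001, -0.0, -0.0, -0.0, -0.003, 0.001], 'effort': [-0.002, -39.368, -37.017, -0.0, 0.007, 0.0], 'tool_pos': [0.177, 0.599, 0.23], 'tool_rot': [-0.449, -3.109, 0.003], 'contact_force': [0.459, 0.029, 0.175], 'wrist_torque': [0.024, 0.0, -0.051], 'grip_force': 0.0, 'opening': 0.085}
side lid_handle [([326.0, 315.0, 52.0, 58.0], 0.78), ([312.0, 254.0, 49.0, 42.0], 0.76), ([410.0, 315.0, 56.0, 53.0], 0.62)]
side crock_rim []
side rest_foot [([319.0, 322.0, 73.0, 83.0], 0.82)]
side lid_flange [([409.0, 316.0, 56.0, 57.0], 0.89), ([327.0, 313.0, 59.0, 60.0], 0.86), ([313.0, 253.0, 53.0, 42.0], 0.66), ([333.0, 156.0, 47.0, 59.0], 0.54)]
side crock_nubs [([332.0, 156.0, 48.0, 62.0], 0.88)]
{'intrinsics': [[373.554, 0.0, 320.629], [0.0, 373.554, 196.915], [0.0, 0.0, 1.0]], 'k1': -0.047, 'world_from_camera': [[-0.997, 0.073, -0.041, 0.549], [-0.081, -0.735, 0.674, 0.458], [0.019, 0.675, 0.738, 0.662], [0.0, 0.0, 0.0, 1.0]]}
top lid_handle [([231.0, 226.0, 43.0, 42.0], 0.9), ([243.0, 287.0, 43.0, 44.0], 0.76), ([288.0, 217
[... 358 characters left out ...]
068, 'world_from_camera': [[0.011, 0.978, -0.207, 0.409], [-1.0, 0.012, 0.001, -0.047], [0.003, 0.207, 0.978, 1.084], [0.0, 0.0, 0.0, 1.0]]}
{'intrinsics': array([[320.84567027,   0.        , 322.48534085],
       [  0.        , 320.84567027, 202.76546949],
       [  0.        ,   0.        ,   1.        ]]), 'k1': -0.04892141126945338, 'tool_from_camera': array([[ 2.88611309e-04,  9.65359713e-01,  2.60922481e-01,
         6.54004698e-02],
       [ 9.99999940e-01, -3.29036882e-04,  1.11250124e-04,
         1.10050032e-03],
       [ 1.93249508e-04,  2.60922433e-01, -9.65359750e-01,
        -1.42838996e-01],
       [ 0.00000000e+00,  0.00000000e+00,  0.00000000e+00,
         1.00000000e+00]])}
```

Run:
```python
import cv2
a=cv2.imread("pics/top0.png")[100:330,150:450];cv2.imwrite("pics/topc.png",cv2.resize(a,None,fx=2.6,fy=2.6,interpolation=2))
```

```text
(no output)
```

View pics/topc.png

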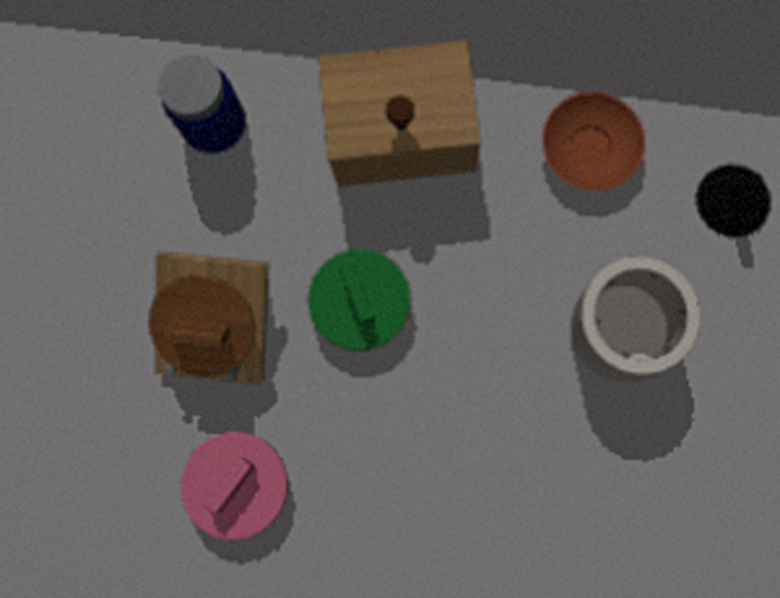

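View pics/side0.png

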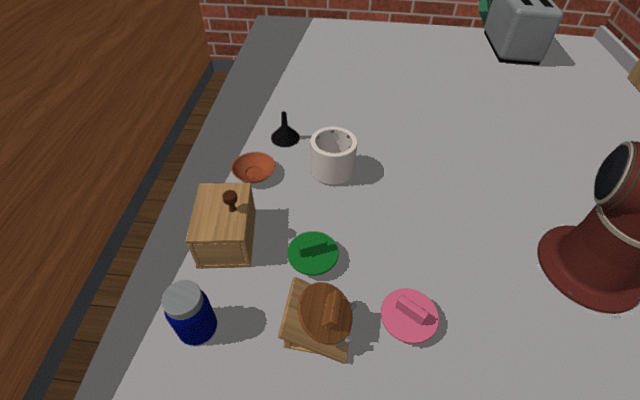

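The candidates in the top view are brown on the rest (228,226), green on the counter (288,216) and pink on the counter (240,287). The brown lid is the right one: it is plain wood and lies on the sloping rest, and the enlarged crop confirms that. The crock is at (395,223).

```bash
cat > h.py <<'E'
from station import *
import cv2,numpy as np
from scipy.optimize import minimize
from scipy.spatial.transform import Rotation as R
def cam(c):
    k=dict(get_calibration(c))
    if c=="wrist":
        o=get_obs();T=np.eye(4);T[:3,:3]=R.from_rotvec(o["tool_rot"]).as_matrix();T[:3,3]=o["tool_pos"]
        k["world_from_camera"]=T@k["tool_from_camera"]
    return k
def proj(k,P):
    T=np.linalg.inv(k["world_from_camera"]);p=np.atleast_2d(P)@T[:3,:3].T+T[:3,3]
    s=np.c_[p[:,0],-p[:,1]]/-p[:,2:];s=s*(1+k["k1"]*(s**2).sum(1,keepdims=True))
    return s@k["intrinsics"][:2,:2].T+k["intrinsics"][:2,2]
def hullmask(k,sets):
    m=np.zeros((1600,2560),np.uint8)   # 4x supersampled
    for P in sets:
        cv2.fillConvexPoly(m,cv2.convexHull(np.round((proj(k,P)+.5)*4).astype(np.int32)),1)
    return cv2.resize(m.astype(np.float32),(640,400),interpolation=cv2.INTER_AREA)
a=np.linspace(0,2*np.pi,60,endpoint=False)
ring=lambda r,z:np.c_[r*np.cos(a),r*np.sin(a),0*a+z]
box=np.array([[x,y,z] for x in(-.007,.007) for y in(-.028,.028) for z in(-.015,.015)])
def lidpose(v): # handle middle x,y,z, yaw, tilt(deg)
    return R.from_euler("ZY",[v[3],-v[4]],degrees=True).as_matrix(),np.array(v[:3])
def lidsets(v):
    M,t=lidpose(v);return [S@M.T+t for S in(np.r_[ring(.052,-.015),ring(.052,-.023)],box)]
def crocksets(v): return [np.r_[ring(.056,0),ring(.056,.1)]+[v[0],v[1],0]]
def fit(views,sets,v0,step):
    def f(v):
        return sum(np.abs(hullmask(k,sets(v))-m).sum()/m.sum() for k,m in views)
    s=np.vstack([v0]+[np.array(v0)+np.eye(len(v0))[i]*step[i] for i in range(len(v0))])
    r=minimize(f,v0,method="Nelder-Mead",options=dict(initial_simplex=s,maxiter=400,xatol=1e-4,fatol=1e-4));return r.x,r.fun
def ray(k,uv,z):
    from scipy.optimize import fsolve
    return fsolve(lambda p:proj(k,[p[0],p[1],z])[0]-uv,[.5,0])
E
python3 - <<'E'
from h import *
kt,ks=cam("top"),cam("side")
V=[];C=[]
for c,uv,k in(("top",(230,226),kt),("side",(326,315),ks)):
    get_image(c)
    L=cut_out("lid_handle",c)+cut_out("lid_flange",c)
    r=[d["region"] for d in L if np.hypot(d["rect"][0]-uv[0],d["rect"][1]-uv[1])<15]
    print(c,[x.sum() for x in r])
    V.append((k,np.mean(r,0).astype(np.float32)))
    L=cut_out("crock_nubs",c)+cut_out("crock_rim",c)
    if L:
        m=np.zeros((400,640),np.uint8);h=cv2.convexHull(cv2.findNonZero(L[0]["region"].astype(np.uint8)));cv2.fillConvexPoly(m,h,1)
        print("crock",m.sum(),L[0]["rect"]);C.append((k,m.astype(np.float32)))
x,y=ray(kt,(229,226),.09);print("rough",x,y)
for w in (V,V[:1],V[1:]):
    print("lid",*fit(w,lidsets,[x,y,.09,0,30],[.02,.02,.01,10,3]) )
x,y=ray(kt,(395,223),.1)
for w in (C,C[:1],C[1:]):
    if w: print("crock",*fit(w,crocksets,[x,y],[.02,.02]))
E
```

```text
top [np.int64(1329), np.int64(1288)]
crock 1929 [394.2, 224.3, 52.8, 45.6]
side [np.int64(2677)]
crock 2265 [332.2, 157.9, 42.0, 58.1]
rough 0.5461306443323009 0.17001869418735419
lid [ 0.54249381  0.17914699  0.08904567 -3.50300947 31.26215383] 0.04964412748813629
lid [ 0.54288435  0.17982803  0.08543543 -0.12672694 31.03390488] 0.028849827125668526
lid [ 0.54242493  0.17935645  0.09001907 -1.33216133 30.93400522] 0.022576577961444855
crock [ 0.5648058  -0.23932188] 0.12821826338768005
crock [ 0.56493429 -0.23941271] 0.027993779629468918
crock [ 0.5654568  -0.24615566] 0.09522627294063568
```

```bash
cat >> h.py <<'E'
def rel(p,M):
    o=get_obs();R0=R.from_rotvec(o["tool_rot"]);
    return np.round(R0.inv().apply(np.array(p)-o["tool_pos"]),4),np.round((R0.inv()*R.from_matrix(M)).as_rotvec(degrees=True),2)
def grasp(v,d): # tool pose with TCP d above handle middle along lid axis
    M,t=lidpose(v);T=np.c_[M[:,1],M[:,0],-M[:,2]];return t+d*M[:,2],T
E
python3 - <<'E'
from h import *
o,w=rel(*grasp([.5425,.179,.089,-3,30],.12))
print(o,w)
for f in np.linspace(.1,1,10):print(np.round(o*f,3).tolist(),np.round(w*f,1).tolist())
E
```

```text
[-0.4114 -0.3138  0.0384] [-25.36 -20.02  74.7 ]
[-0.041, -0.031, 0.004] [-2.5, -2.0, 7.5]
[-0.082, -0.063, 0.008] [-5.1, -4.0, 14.9]
[-0.123, -0.094, 0.012] [-7.6, -6.0, 22.4]
[-0.165, -0.126, 0.015] [-10.1, -8.0, 29.9]
[-0.206, -0.157, 0.019] [-12.7, -10.0, 37.4]
[-0.247, -0.188, 0.023] [-15.2, -12.0, 44.8]
[-0.288, -0.22, 0.027] [-17.8, -14.0, 52.3]
[-0.329, -0.251, 0.031] [-20.3, -16.0, 59.8]
[-0.37, -0.282, 0.035] [-22.8, -18.0, 67.2]
[-0.411, -0.314, 0.038] [-25.4, -20.0, 74.7]
```

```bash
python3 -m crank '[{"offset":[-0.041,-0.031,0.0],"twist":[-2.5,-2,7.5]},{"offset":[-0.082,-0.063,0.0],"twist":[-5.1,-4,14.9]},{"offset":[-0.123,-0.094,0.0],"twist":[-7.6,-6,22.4]},{"offset":[-0.165,-0.126,0.0],"twist":[-10.1,-8,29.9]},{"offset":[-0.206,-0.157,0.005],"twist":[-12.7,-10,37.4]},{"offset":[-0.247,-0.188,0.01],"twist":[-15.2,-12,44.8]},{"offset":[-0.288,-0.22,0.015],"twist":[-17.8,-14,52.3]},{"offset":[-0.329,-0.251,0.025],"twist":[-20.3,-16,59.8]},{"offset":[-0.37,-0.282,0.032],"twist":[-22.8,-18,67.2]},{"offset":[-0.411,-0.314,0.038],"twist":[-25.4,-20,74.7]},{"offset":[-0.411,-0.314,0.038],"twist":[-25.4,-20,74.7]},{"offset":[-0.411,-0.314,0.038],"twist":[-25.4,-20,74.7]},{"offset":[-0.411,-0.314,0.038],"twist":[-25.4,-20,74.7]}]' 1
python3 - <<'E'
from h import *
k=cam("wrist");im=get_image("wrist")
print(rel(*grasp([.5425,.179,.089,-3,30],.12)), get_obs()["q"])
v=[.5425,.179,.089,-3,30]
for q in("lid_handle","lid_flange"):
    for d in cut_out(q,"wrist"):
        print(q,np.round(d["rect"]),d["confidence"],d["region"].sum())
        if d is not None and d["region"].sum()>3000: print(fit([(k,d["region"].astype(np.float32))],lidsets,v,[.01,.01,.005,6,3]))
b=im[:,:,::-1].copy()
for S in lidsets(v): cv2.polylines(b,[cv2.convexHull(np.round(proj(k,S)).astype(np.int32))],True,(0,255,255),1)
cv2.imwrite("pics/w1.png",b)
E
```

```text
t: 2.72
tool_pos: [0.4821, 0.183, 0.1939]
tool_rot: [1.97, 1.873, 0.504]
contact_force: [-0.4, 0.5, 0.2]
opening: 0.0852
grip_force: 0.0
(array([-0.0009,  0.0001,  0.0011]), array([ 0.05, -0.11,  0.08])) [ 0.31578959 -0.50944116  2.21109085 -0.22029501  0.95589813  0.44918446]
lid_handle [332. 296.  74.  84.] 0.96 4699
(array([ 5.91123102e-01,  3.04810663e-02,  4.00164220e-02,  9.82654850e+01,
       -1.31154362e+00]), np.float64(0.03379708528518677))
lid_handle [322. 189. 118. 115.] 0.67 10447
(array([ 0.542571  ,  0.18204214,  0.08917878, -0.33395605, 31.06829238]), np.float64(0.010828467085957527))
lid_handle [136. 239. 141. 114.] 0.59 12709
(array([  3.26476894,   1.09384052,  -2.88741976, 541.64509746,
        48.31422378]), np.float64(1.0018097162246704))
lid_flange [137. 244. 140. 119.] 0.79 12509
(array([  3.26476894,   1.09384052,  -2.88741976, 541.64509746,
        48.31422378]), np.float64(1.0018386840820312))
lid_flange [332. 297.  74.  79.] 0.72 4674
(array([5.90027966e-01, 2.84899258e-02, 3.83918849e-02, 3.56065258e+02,
       4.20510085e+00]), np.float64(0.04662762209773064))
lid_flange [324. 189. 123. 113.] 0.56 10268
(array([ 0.54348195,  0.18153253,  0.08705572,  0.62954496, 30.81903778]), np.float64(0.018315397202968597))
lid_flange [480. 266.  50.  56.] 0.21 1837
```

View pics/w1.png

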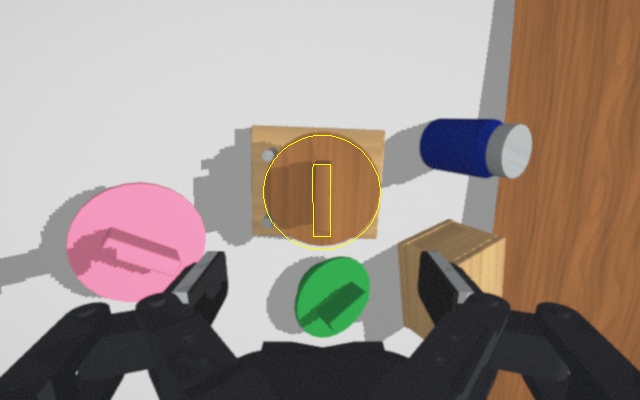

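The projected outline sits on the brown lid (rim at about 264–380 px). The board edges and pegs suggest about 1.6° more yaw. I'll enlarge this view to see the bar itself.

Run:
```python
from h import *
k=cam("wrist");im=get_image("wrist");b=cv2.resize(im[110:260,230:410,::-1],None,fx=4,fy=4,interpolation=cv2.INTER_CUBIC)
b=cv2.convertScaleAbs(b,alpha=1.4)
v=[.5428,.1815,.089,-4.6,30]
for S in lidsets(v): cv2.polylines(b,[cv2.convexHull((((proj(k,S)-[230,110]+.5)*4)).round().astype(np.int32))],True,(0,255,255),1)
cv2.imwrite("pics/w2.png",b)
```

```text
(no output)
```

View pics/w2.png

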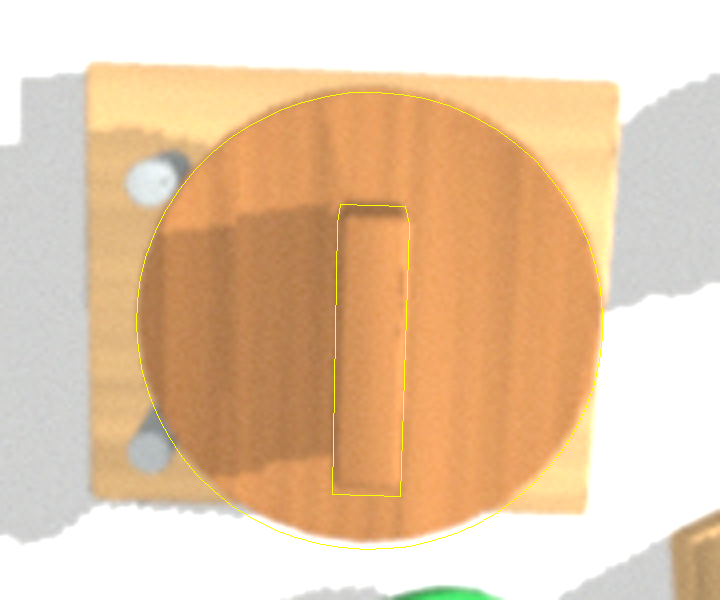

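Run:
```python
from h import *
print(rel(*grasp([.5428,.1828,.089,-4.6,30],.03)),rel(*grasp([.5428,.1828,.089,-4.6,30],-.010)))
```

```text
(array([0.0035, 0.0002, 0.091 ]), array([ 0.04, -0.89,  1.45])) (array([0.0028, 0.0002, 0.131 ]), array([ 0.04, -0.89,  1.45]))
```

```bash
python3 -m crank '[{"offset":[0.0035,0,0.03],"twist":[0,-0.9,1.5]},{"offset":[0.0035,0,0.06],"twist":[0,-0.9,1.5]},{"offset":[0.0035,0,0.09],"twist":[0,-0.9,1.5]},{"offset":[0.003,0,0.115],"twist":[0,-0.9,1.5]},{"offset":[0.003,0,0.125],"twist":[0,-0.9,1.5]},{"offset":[0.003,0,0.131],"twist":[0,-0.9,1.5]},{"offset":[0.003,0,0.131],"twist":[0,-0.9,1.5]},{"offset":[0.003,0,0.131],"twist":[0,-0.9,1.5]}]' 0.6
python3 - <<'E'
from h import *
print(rel(*grasp([.5428,.1828,.089,-4.6,30],-.010)))
cv2.imwrite("pics/w3.png",get_image("wrist")[:,:,::-1])
E
```

```text
t: 3.92
tool_pos: [0.5482, 0.182, 0.081]
tool_rot: [1.996, 1.837, 0.495]
contact_force: [-0.2, -0.5, 0.8]
opening: 0.0513
grip_force: 0.0
(array([ 0.0004, -0.0007,  0.0004]), array([ 0.11,  0.03, -0.13]))
```

View pics/w3.png

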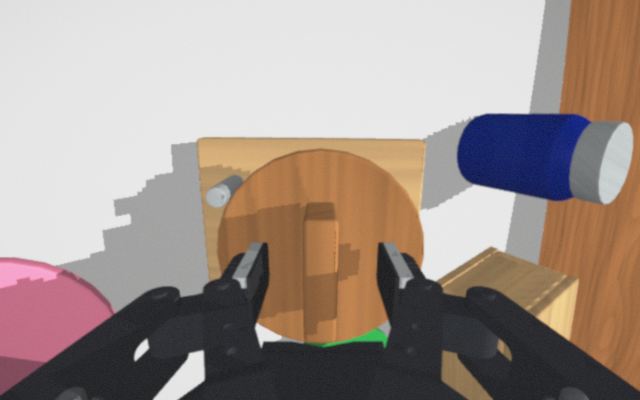

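The bar at (320,275) lies straight between the fingers (tips at 265 and 385), so I'm closing.

```bash
python3 -m crank '[{"offset":[0,0,0],"twist":[0,0,0]},{"offset":[0,0,0],"twist":[0,0,0]},{"offset":[0,0,0],"twist":[0,0,0]},{"offset":[0,0,0],"twist":[0,0,0]},{"offset":[0,0,0],"twist":[0,0,0]},{"offset":[0,0,0],"twist":[0,0,0]}]' 0 70
```

```text
t: 4.72
tool_pos: [0.5479, 0.1818, 0.0804]
tool_rot: [1.996, 1.838, 0.493]
contact_force: [-4.9, -0.5, 5.6]
opening: 0.0129
grip_force: 69.4
```

Gripped: the opening is 12.9 mm, close to the bar's 14 mm. Now I'll lift square to the board and check.

```bash
python3 -m crank '[{"offset":[0,0,-0.01],"twist":[0,0,0]},{"offset":[0,0,-0.03],"twist":[0,0,0]},{"offset":[0,0,-0.06],"twist":[0,0,0]},{"offset":[0,0,-0.10],"twist":[0,0,0]},{"offset":[0,0,-0.14],"twist":[0,0,0]},{"offset":[0,0,-0.16],"twist":[0,0,0]},{"offset":[0,0,-0.16],"twist":[0,0,0]},{"offset":[0,0,-0.16],"twist":[0,0,0]}]'
python3 - <<'E'
from h import *
# crock: hover with handle middle .14 above z=.1 ; tool x = +Y-ish, yaw kept turned with base
C=np.array([.565,-.2395])
for yaw in (-4.6,-20,-50):
    p,T=grasp([C[0],C[1],.10+.023+.10,yaw,0],-.010)
    o,w=rel(p,T);print(yaw,o,w)
k=cam("side");im=get_image("side");cv2.imwrite("pics/s1.png",im[:,:,::-1])
E
```

```text
t: 5.72
tool_pos: [0.4675, 0.188, 0.2168]
tool_rot: [1.998, 1.839, 0.49]
contact_force: [0.3, 0.3, -1.8]
opening: 0.0127
grip_force: 68.6
-4.6 [-0.4179  0.1129  0.0697] [29.9   0.08 -0.14]
-20 [-0.4179  0.1129  0.0697] [29.72 -3.94 14.91]
-50 [-0.4179  0.1129  0.0697] [ 28.33 -11.76  44.2 ]
```

View pics/s1.png

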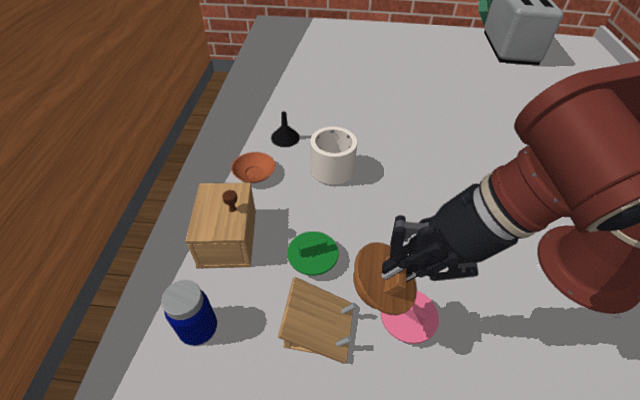

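The lid hangs in the grip at (385,278) and the rest is empty. Next I'll refine the crock's position from its bright rim.

Run:
```python
from h import *
from scipy.optimize import least_squares
# maximise gradient contrast along projected rim circles (outer r56, inner r44 at z=.1)
def sc(v,c,k,g):
    s=0
    for r,z,sg in((.056,.1,1),(.044,.1,-1)):
        for d in(-.003,.003):
            uv=proj(k,ring(r+d,z)+[v[0],v[1],0]).astype(np.float32)
            I=cv2.remap(g,uv[:,:1],uv[:,1:],cv2.INTER_LINEAR).mean();s+=I*(-sg*np.sign(d))
    return -s
for c in("top","side"):
    g=cv2.GaussianBlur(cv2.imread(f"pics/{c}0.png",0).astype(np.float32),(0,0),.6);k=cam(c)
    best=min(((sc((x,y),c,k,g),x,y) for x in np.arange(.55,.581,.001) for y in np.arange(-.255,-.229,.001)))
    print(c,best)
    b=cv2.imread(f"pics/{c}0.png");u=proj(k,[best[1],best[2],.1])[0].astype(int);x0,y0=u-40
    b=cv2.resize(b[y0:y0+80,x0:x0+80],None,fx=5,fy=5,interpolation=2)
    for r in(.056,.044):cv2.polylines(b,[((proj(k,ring(r,.1)+[best[1],best[2],0])-[x0,y0]+.5)*5).astype(np.int32)],True,(0,0,255),1)
    cv2.imwrite(f"pics/c_{c}.png",b)
cv2.imwrite("pics/cc.png",np.hstack([cv2.imread("pics/c_top.png"),cv2.imread("pics/c_side.png")]))
```

```text
top (np.float64(-99.83157348632812), np.float64(0.5630000000000001), np.float64(-0.239))
side (np.float64(-92.52660369873047), np.float64(0.5650000000000001), np.float64(-0.239))
```

View pics/cc.png

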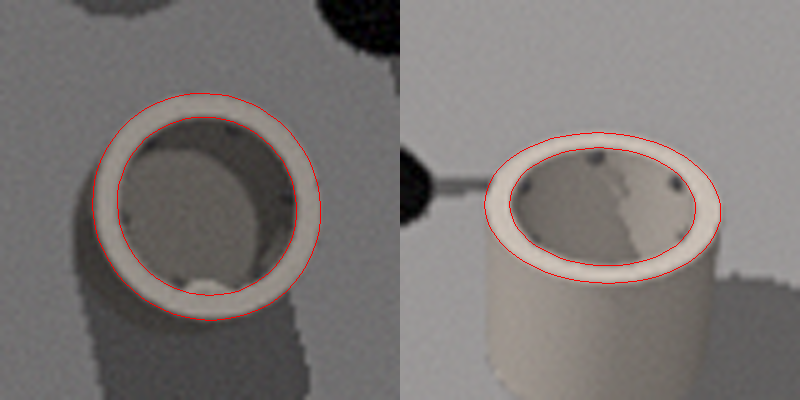

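The red rim circles fit in both views, which puts the crock at (0.564, -0.239). That agrees to within 2 mm.

Run:
```python
from h import *
p,T=grasp([.564,-.239,.10+.023+.08,-30,0],-.010)
o,w=rel(p,T);print(o,w)
for f in np.linspace(.1,1,10):print(np.round(o*f,3).tolist(),np.round(w*f,1).tolist())
```

```text
[-0.4174  0.1023  0.0862] [29.38 -6.51 24.68]
[-0.042, 0.01, 0.009] [2.9, -0.7, 2.5]
[-0.083, 0.02, 0.017] [5.9, -1.3, 4.9]
[-0.125, 0.031, 0.026] [8.8, -2.0, 7.4]
[-0.167, 0.041, 0.034] [11.8, -2.6, 9.9]
[-0.209, 0.051, 0.043] [14.7, -3.3, 12.3]
[-0.25, 0.061, 0.052] [17.6, -3.9, 14.8]
[-0.292, 0.072, 0.06] [20.6, -4.6, 17.3]
[-0.334, 0.082, 0.069] [23.5, -5.2, 19.7]
[-0.376, 0.092, 0.078] [26.4, -5.9, 22.2]
[-0.417, 0.102, 0.086] [29.4, -6.5, 24.7]
```

```bash
python3 -m crank '[{"offset":[-0.03,0.007,0.004],"twist":[2.9,-0.7,2.5]},{"offset":[-0.07,0.017,0.01],"twist":[5.9,-1.3,4.9]},{"offset":[-0.11,0.027,0.02],"twist":[8.8,-2,7.4]},{"offset":[-0.15,0.037,0.03],"twist":[11.8,-2.6,9.9]},{"offset":[-0.19,0.047,0.038],"twist":[14.7,-3.3,12.3]},{"offset":[-0.23,0.057,0.046],"twist":[17.6,-3.9,14.8]},{"offset":[-0.27,0.067,0.055],"twist":[20.6,-4.6,17.3]},{"offset":[-0.31,0.077,0.063],"twist":[23.5,-5.2,19.7]},{"offset":[-0.35,0.086,0.072],"twist":[26.4,-5.9,22.2]},{"offset":[-0.39,0.096,0.08],"twist":[29.4,-6.5,24.7]},{"offset":[-0.41,0.1,0.084],"twist":[29.4,-6.5,24.7]},{"offset":[-0.417,0.102,0.086],"twist":[29.4,-6.5,24.7]},{"offset":[-0.417,0.102,0.086],"twist":[29.4,-6.5,24.7]},{"offset":[-0.417,0.102,0.086],"twist":[29.4,-6.5,24.7]},{"offset":[-0.417,0.102,0.086],"twist":[29.4,-6.5,24.7]}]'
python3 - <<'E'
from h import *
print(rel(*grasp([.564,-.239,.203,-30,0],-.010)))
for c in("top","side"):
    k=cam(c);im=get_image(c)
    for d in cut_out("lid_flange",c)[:5]:print(c,np.round(d["rect"]),round(d["confidence"],2))
    b=im[:,:,::-1].copy();u=proj(k,[.564,-.239,.15])[0].astype(int);x0,y0=u-40
    b=cv2.resize(b[y0:y0+80,x0:x0+80],None,fx=5,fy=5,interpolation=2)
    for S in lidsets([.564,-.239,.203,-30,0]):cv2.polylines(b,[cv2.convexHull(((proj(k,S)-[x0,y0]+.5)*5).astype(np.int32))],True,(0,0,255),1)
    cv2.imwrite(f"pics/d_{c}.png",b)
cv2.imwrite("pics/dd.png",np.hstack([cv2.imread("pics/d_top.png"),cv2.imread("pics/d_side.png")]))
E
```

```text
t: 7.65
tool_pos: [0.5644, -0.2372, 0.1954]
tool_rot: [2.719, 1.572, 0.005]
contact_force: [-0.2, -0.2, -2.4]
opening: 0.0124
grip_force: 68.6
(array([-0.0018,  0.0005,  0.0023]), array([ 0.13, -0.15,  0.08]))
top [242. 288.  39.  41.] 0.97
top [403. 215.  43.  30.] 0.68
top [288. 214.  33.  42.] 0.58
side [408. 314.  57.  54.] 0.96
side [338. 114.  54.  36.] 0.56
side [253. 167.  44.  32.] 0.56
```

View pics/dd.png

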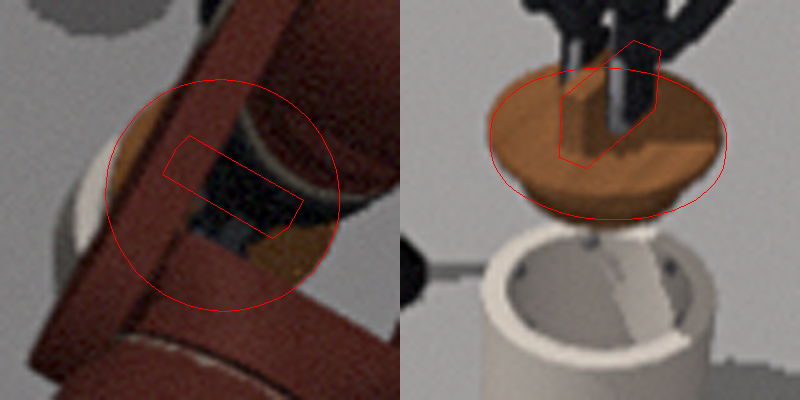

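From the side, the lid (487–723 in the crop) looks more foreshortened than the outline predicts, so it may have tilted in the grip. I'll measure its pose in the hand from the side and wrist views together.

```bash
cat > tilt.py <<'E'
from h import *
plug=np.r_[ring(.0385,-.023),ring(.0415,-.032),ring(.0415,-.034),ring(.0365,-.047)]
disc=np.r_[ring(.052,-.015),ring(.052,-.023)]
def brown(im,roi):
    h=cv2.cvtColor(im,cv2.COLOR_RGB2HSV);m=((h[...,0]>6)&(h[...,0]<20)&(h[...,1]>105)&(h[...,2]>35)).astype(np.uint8)
    z=np.zeros_like(m);x0,y0,x1,y1=roi;z[y0:y1,x0:x1]=m[y0:y1,x0:x1];z=cv2.morphologyEx(z,cv2.MORPH_OPEN,np.ones((2,2),np.uint8))
    n,l,s,_=cv2.connectedComponentsWithStats(z);big=[i for i in range(1,n) if s[i,4]>25]
    return np.isin(l,big).astype(np.uint8)
def hull(m):
    z=np.zeros_like(m);cv2.fillConvexPoly(z,cv2.convexHull(cv2.findNonZero(m)),1);return z.astype(np.float32)
def sets(v):  # tool-frame: slide x,y mm, d mm (TCP below handle middle), tilt about tool x,y deg
    o=get_obs();T=R.from_rotvec(o["tool_rot"]).as_matrix();M=T@R.from_rotvec([v[3],v[4],0],degrees=True).as_matrix()@np.array([[0,1,0],[1,0,0],[0,0,-1.]])
    t=np.array(o["tool_pos"])+T@(np.array([v[0],v[1],-v[2]])/1000)
    return M,t,[np.r_[disc,plug]@M.T+t]
E
python3 - <<'E'
from tilt import *
ks=cam("side");i1=get_image("side");kw=cam("wrist");i2=get_image("wrist")
m1=brown(i1,(285,80,390,150));m2=brown(i2,(120,100,520,400))
d=[d for d in cut_out("lid_flange","wrist")+cut_out("lid_handle","wrist")];print([(np.round(x["rect"]),round(x["confidence"],2),x["region"].sum()) for x in d])
print(m1.sum(),m2.sum())
a=hull(m1)
f=lambda v:sets(v)[2]
for w in ([(ks,a)],):
    v,e=fit(w,f,[0,0,10,0,0],[2,1,3,3,6]);M,t,_=sets(v);print(np.round(v,2),e,"handle",t,"lid z",M[:,2])
b=cv2.cvtColor(i2,cv2.COLOR_RGB2BGR);b[...,1]=np.where(m2>0,b[...,1]//2+127,b[...,1])
cv2.polylines(b,[cv2.convexHull(proj(kw,sets([0,0,10,0,0])[2][0]).astype(np.int32))],True,(0,0,255),1)
cv2.polylines(b,[cv2.convexHull(proj(kw,f(v)[0]).astype(np.int32))],True,(255,0,0),1)
c=cv2.cvtColor(i1,cv2.COLOR_RGB2BGR)[70:200,270:400];c=cv2.resize(c,None,fx=3,fy=3,interpolation=2)
cv2.polylines(c,[cv2.convexHull(((proj(ks,f(v)[0])-[270,70]+.5)*3).astype(np.int32))],True,(255,0,0),1)
b[:130,:130]=0;o=np.zeros((400,160,3),np.uint8)
b=b[:, 60:580];c=np.pad(c,((0,10),(0,0),(0,0)))[:400];c=c[:, :280] if 0 else cv2.resize(c,(270,270));c=np.pad(c,((0,130),(0,0),(0,0)))
cv2.imwrite("pics/t1.png",np.hstack([b,c]))
E
```

```text
[(array([323., 246., 211., 192.]), 0.7, np.int64(23521)), (array([322., 245., 206., 196.]), 0.94, np.int64(23096))]
1037 23721
[-5.26  1.84 11.01  1.61  2.39] 0.05533800646662712 handle [ 0.56336964 -0.24361346  0.20597958] lid z [ 6.81155733e-04 -5.15732605e-02  9.98668982e-01]
```

View pics/t1.png

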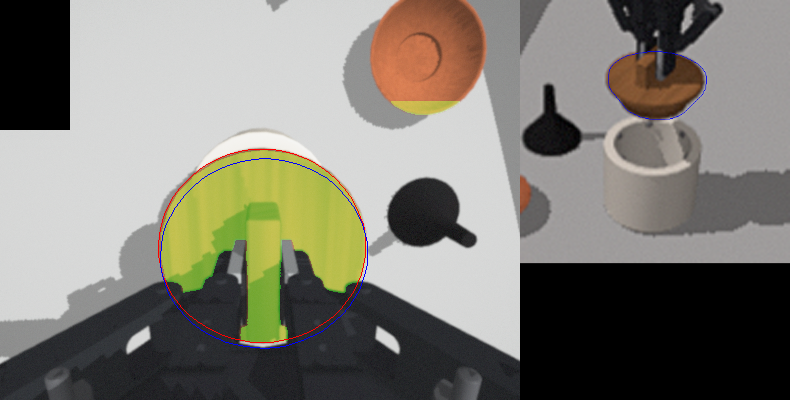

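The wrist view shows the lid exactly where the nominal grasp outline puts it, so there was no slip in hand. I'll correct the small offset and descend to just inside the mouth.

```bash
python3 -m crank '[{"offset":[-0.002,0.0005,0.01],"twist":[0,0,0]},{"offset":[-0.002,0.0005,0.025],"twist":[0,0,0]},{"offset":[-0.002,0.0005,0.04],"twist":[0,0,0]},{"offset":[-0.002,0.0005,0.052],"twist":[0,0,0]},{"offset":[-0.002,0.0005,0.06],"twist":[0,0,0]},{"offset":[-0.002,0.0005,0.06],"twist":[0,0,0]},{"offset":[-0.002,0.0005,0.06],"twist":[0,0,0]},{"offset":[-0.002,0.0005,0.06],"twist":[0,0,0]}]'
python3 - <<'E'
from tilt import *
print(rel(*grasp([.564,-.239,.143,-30,0],-.010)))
k=cam("side");im=get_image("side");b=im[:,:,::-1].copy();u=proj(k,[.564,-.239,.12])[0].astype(int);x0,y0=u-45
b=cv2.resize(b[y0:y0+90,x0:x0+90],None,fx=6,fy=6,interpolation=2)
P=sets([0,0,10,0,0])[2][0][:120];cv2.polylines(b,[cv2.convexHull(((proj(k,P)-[x0,y0]+.5)*6).astype(np.int32))],True,(0,0,255),1)
cv2.imwrite("pics/e.png",b)
E
```

```text
t: 9.05
tool_pos: [0.5645, -0.2403, 0.1358]
tool_rot: [2.719, 1.57, 0.006]
contact_force: [0.4, -0.9, -1.0]
opening: 0.0127
grip_force: 68.6
(array([ 0.0009, -0.0011,  0.0028]), array([ 0.18, -0.15,  0.  ]))
```

View pics/e.png

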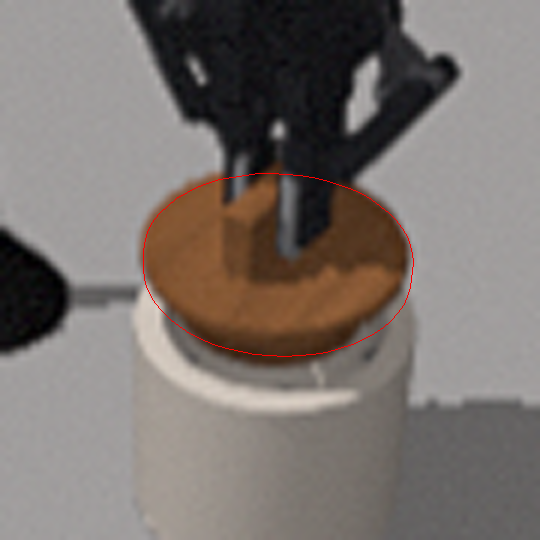

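The flange outline agrees with the prediction and the lid is centred over the crock (274 against 273 px in the crop). Now I'll press in steps.

```bash
python3 -m crank '[{"offset":[0.001,-0.001,0.004],"twist":[0,0,0]},{"offset":[0.001,-0.001,0.008],"twist":[0,0,0]},{"offset":[0.001,-0.001,0.012],"twist":[0,0,0]},{"offset":[0.001,-0.001,0.012],"twist":[0,0,0]},{"offset":[0.001,-0.001,0.012],"twist":[0,0,0]}]' - 90
python3 -m crank '[{"offset":[0,0,0.002],"twist":[0,0,0]},{"offset":[0,0,0.004],"twist":[0,0,0]},{"offset":[0,0,0.006],"twist":[0,0,0]},{"offset":[0,0,0.006],"twist":[0,0,0]},{"offset":[0,0,0.006],"twist":[0,0,0]}]'
```

```text
t: 9.72
tool_pos: [0.5633, -0.2381, 0.1223]
tool_rot: [-2.719, -1.57, -0.004]
contact_force: [-0.4, 2.8, -0.6]
opening: 0.0122
grip_force: 91.8
t: 10.35
tool_pos: [0.5638, -0.2383, 0.1178]
tool_rot: [-2.72, -1.571, -0.005]
contact_force: [-2.5, 5.8, 4.0]
opening: 0.0123
grip_force: 92.6
```

```bash
python3 -m crank '[{"offset":[0.0005,-0.001,0.002],"twist":[0,0,0]},{"offset":[0.0005,-0.001,0.004],"twist":[0,0,0]},{"offset":[0.0005,-0.001,0.005],"twist":[0,0,0]},{"offset":[0.0005,-0.001,0.005],"twist":[0,0,0]},{"offset":[0.0005,-0.001,0.005],"twist":[0,0,0]}]'
```

```text
t: 10.98
tool_pos: [0.5628, -0.2377, 0.1111]
tool_rot: [-2.72, -1.57, -0.004]
contact_force: [0.1, 0.8, -3.8]
opening: 0.0122
grip_force: 91.6
```

```bash
python3 -m crank '[{"offset":[0,0,0.001],"twist":[0,0,0]},{"offset":[0,0,0.002],"twist":[0,0,0]},{"offset":[0,0,0.002],"twist":[0,0,0]},{"offset":[0,0,0.002],"twist":[0,0,0]}]'
```

```text
t: 11.48
tool_pos: [0.5631, -0.2378, 0.1109]
tool_rot: [2.72, 1.571, 0.004]
contact_force: [-4.4, 3.0, 5.2]
opening: 0.0125
grip_force: 92.8
```

```bash
python3 -m crank '[{"offset":[0,0,0.001],"twist":[0,0,0]},{"offset":[0,0,0.002],"twist":[0,0,0]},{"offset":[0,0,0.003],"twist":[0,0,0]},{"offset":[0,0,0.003],"twist":[0,0,0]},{"offset":[0,0,0.003],"twist":[0,0,0]}]'
```

```text
t: 12.1
tool_pos: [0.5631, -0.2378, 0.1109]
tool_rot: [-2.72, -1.571, -0.004]
contact_force: [-12.1, 5.7, 18.3]
opening: 0.0127
grip_force: 94.7
```

It's hard against the rim: 18 N and no further motion. I'll ease off the load, open, and retreat straight up.

```bash
python3 -m crank '[{"offset":[0,0,-0.003],"twist":[0,0,0]},{"offset":[0,0,-0.004],"twist":[0,0,0]},{"offset":[0,0,-0.004],"twist":[0,0,0]}]'
python3 -m crank '[{"offset":[0,0,0],"twist":[0,0,0]},{"offset":[0,0,0],"twist":[0,0,0]},{"offset":[0,0,0],"twist":[0,0,0]},{"offset":[0,0,0],"twist":[0,0,0]},{"offset":[0,0,-0.01],"twist":[0,0,0]},{"offset":[0,0,-0.03],"twist":[0,0,0]},{"offset":[0,0,-0.06],"twist":[0,0,0]},{"offset":[0,0,-0.1],"twist":[0,0,0]},{"offset":[0,0,-0.14],"twist":[0,0,0]},{"offset":[0,0,-0.14],"twist":[0,0,0]},{"offset":[0,0,-0.14],"twist":[0,0,0]}]' 0.6
python3 - <<'E'
from h import *
v=[.564,-.239,.123,-30,0]
def crop(c,w,f):
    k=cam(c);im=get_image(c);u=proj(k,[.564,-.239,.11])[0].astype(int);x0,y0=np.maximum(u-w,0)
    b=cv2.resize(im[y0:y0+2*w,x0:x0+2*w,::-1],None,fx=f,fy=f,interpolation=2)
    for S in lidsets(v)[:1]:cv2.polylines(b,[cv2.convexHull(((proj(k,S)-[x0,y0]+.5)*f).astype(np.int32))],True,(0,0,255),1)
    return cv2.resize(b,(395,395))
cv2.imwrite("pics/f.png",np.hstack([crop("side",40,5),crop("wrist",100,2)]))
E
```

```text
t: 12.48
tool_pos: [0.5634, -0.2379, 0.1109]
tool_rot: [2.72, 1.57, 0.005]
contact_force: [-0.4, 0.3, 0.4]
opening: 0.0125
grip_force: 92.2
t: 13.85
tool_pos: [0.5628, -0.2379, 0.2516]
tool_rot: [2.72, 1.57, 0.006]
contact_force: [-0.2, 0.0, -0.9]
opening: 0.0515
grip_force: 0.0
```

View pics/f.png

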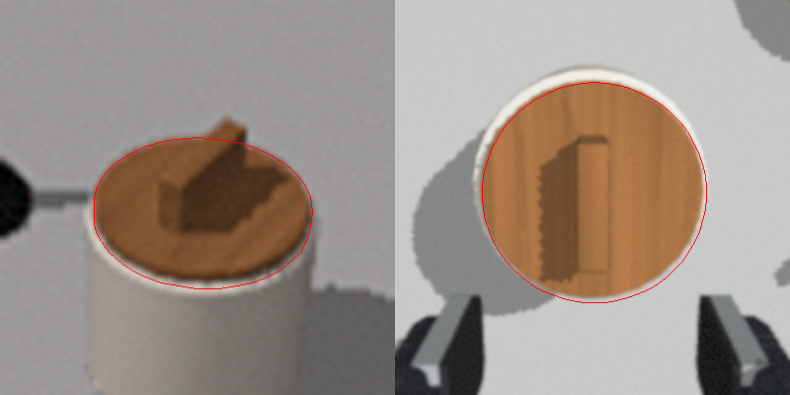

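The lid is released and lies flush, with an even white rim all round in the wrist view. In the side view the front edge is about 1.5 px high, so I'll press with shut fingers on the bar's ends, which also probes height and level.

```bash
python3 -m crank '[{"offset":[0.015,0,0.0],"twist":[0,0,0]},{"offset":[0.018,0,0.0],"twist":[0,0,0]},{"offset":[0.018,0,0.03],"twist":[0,0,0]},{"offset":[0.018,0,0.06],"twist":[0,0,0]},{"offset":[0.018,0,0.09],"twist":[0,0,0]},{"offset":[0.018,0,0.106],"twist":[0,0,0]},{"offset":[0.018,0,0.108],"twist":[0,0,0]},{"offset":[0.018,0,0.110],"twist":[0,0,0]},{"offset":[0.018,0,0.112],"twist":[0,0,0]},{"offset":[0.018,0,0.114],"twist":[0,0,0]},{"offset":[0.018,0,0.115],"twist":[0,0,0]},{"offset":[0.018,0,0.115],"twist":[0,0,0]}]' 0 20
```

```text
t: 15.45
tool_pos: [0.5726, -0.2225, 0.138]
tool_rot: [2.719, 1.57, 0.006]
contact_force: [-2.3, 0.9, 6.5]
opening: -0.0001
grip_force: 2.8
```

```bash
python3 -m crank '[{"offset":[0,0,0.002],"twist":[0,0,0]},{"offset":[0,0,0.004],"twist":[0,0,0]},{"offset":[0,0,0.004],"twist":[0,0,0]}]'
python3 -m crank '[{"offset":[0,0,-0.01],"twist":[0,0,0]},{"offset":[-0.018,0,-0.01],"twist":[0,0,0]},{"offset":[-0.036,0,-0.01],"twist":[0,0,0]},{"offset":[-0.036,0,-0.006],"twist":[0,0,0]},{"offset":[-0.036,0,-0.003],"twist":[0,0,0]},{"offset":[-0.036,0,-0.001],"twist":[0,0,0]},{"offset":[-0.036,0,0],"twist":[0,0,0]},{"offset":[-0.036,0,0],"twist":[0,0,0]}]'
```

```text
t: 15.82
tool_pos: [0.5728, -0.2226, 0.138]
tool_rot: [2.719, 1.57, 0.005]
contact_force: [-10.7, 4.5, 21.3]
opening: -0.0002
grip_force: 10.6
t: 16.82
tool_pos: [0.5531, -0.2554, 0.1379]
tool_rot: [2.72, 1.569, -0.002]
contact_force: [-17.1, 2.4, 28.1]
opening: 0.0001
grip_force: 13.9
```

Both ends of the bar read 0.138 m under load, which is exactly the home height and level. I'll retreat and hand in.

```bash
python3 -m crank '[{"offset":[0,0,-0.01],"twist":[0,0,0]},{"offset":[0,0,-0.04],"twist":[0,0,0]},{"offset":[0,0,-0.08],"twist":[0,0,0]},{"offset":[0,0,-0.12],"twist":[0,0,0]},{"offset":[0,0,-0.12],"twist":[0,0,0]},{"offset":[0,0,-0.12],"twist":[0,0,0]}]'
python3 - <<'E'
from tilt import *
k=cam("wrist");im=get_image("wrist")
d=max(cut_out("lid_flange","wrist"),key=lambda d:d["region"].sum());print(d["rect"],d["confidence"])
print(fit([(k,d["region"].astype(np.float32))],lambda v:lidsets([v[0],v[1],.123,-30,0]),[.564,-.239],[.005,.005]))
print(finish_job())
E
```

```text
t: 17.58
tool_pos: [0.5533, -0.2533, 0.2504]
tool_rot: [-2.719, -1.57, -0.004]
contact_force: [-0.6, 0.5, -0.9]
opening: 0.0002
grip_force: 0.0
[323.8, 169.7, 120.2, 108.9] 0.62
(array([ 0.5638138 , -0.23694143]), np.float64(0.03687264397740364))
the job is handed in; nothing more can be done
None
```

The brown lid is pressed home on the crock, its bar at the expected height at both ends (0.138 m) and its centre about 2 mm from the crock's measured axis; it is released, the arm is clear, and the job was handed in at about 17.6 s (no verdict was returned).

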